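# Flip the furnace tag of the empty crucible stand

## Robot

A 6-joint arm with a two-finger parallel gripper is mounted at the origin on the work surface. World frame = base frame: x ahead of the robot, y to its left, z up, the work surface at z = 0. Lengths are in mm, angles in rad, forces in N, time in s.
With the tool pointing down it reaches from about 350 to 775 mm from the base axis. Payload 7.3 kg.
Tool frame: the origin (TCP) lies midway between the tips of the shut fingers; the grasp point (between the pads) lies 19 mm behind it (bot.tcp_to_grasp is the distance from the TCP to the grasp point, in mm); z points along the fingers, y is the line along which they close (so a half turn about z gives the same grasp; the last joint's range is limited). The gripper opens to 92 mm and grips with 3 to 60 N. Pads are 19 mm wide; open, the fingers measure 130 mm over their backs; the gripper's body (75 mm by 190 mm) begins 47 mm behind the grasp point.
Start: joints at [-1.251, 0.342, 1.524, -0, 1.275, -0.146], TCP at [235.821, -469.077, 226.741] pointing down, gripper open.
Joint ranges: [-2.53, 2.53], [-0.77, 2.02], [0.04, 2.7], [-1, 4.14], [0.28, 2.66], [-3.11, 3.11]. Speed limits (rad/s): [2.57, 2.57, 3.14, 3.14, 3.14, 3.14].

## Interface

Orientations are given as [roll, pitch, yaw] about the fixed x, y, z axes, in that order (R = Rz(yaw) Ry(pitch) Rx(roll)).
In Python, from plant import bot, viewer gives the robot as it stands. The module is installed in compiled form; this text tells all that it offers.
- The arm moves only by the shell command python3 -m handwheel 'ROWS'. ROWS is text: rows parted by semicolons, each of 7 numbers parted by spaces: the shift along the tool's x, y, z scaled (see below), then the turn, a rotation vector about the tool's x, y, z scaled (see below), then the opening, from -1 (shut) to 1 (fully open), so that 0 is half open. In form: tx ty tz rx ry rz gripper; .... A call has 1 to 8 rows; each row is the pose to reach, as a shift and turn from the pose commanded when the call began, along the tool's axes at that moment, turning the shorter way round; what a row does not reach only later rows make up. The controller multiplies each number of a shift by 10 cm and each number of a turn by pi rad. A row lasts 1/12 s, in which the tool goes at most 41.7 mm and 7.16 degrees, less where a joint would pass 70% of its speed; a pose out of reach is approached as far as the arm can. A call with a number of a shift or a turn outside -1 to 1 is refused whole. A call with a gripper value outside its range is refused whole. The fingers move at their own pace and stop on an object; the grip force is fixed at half the most. Time passes only in rows, so rows that repeat a pose let the fingers close. It gives the time, the measured TCP pose, the force, the opening and the grip force at its end, in the units of the state.
- bot.get_obs(): the state, without advancing time (a new reading comes with each control period).
- viewer.capture(name): name is "side" or "top" or "wrist"; returns a dict with "frame" (400x640x3 uint8, red, green, blue), "fov_y" (degrees; the focal length in pixels is half the picture's height over the tangent of half this angle, whatever the lens; pixels are square), "cx", "cy" (the principal point, pixels), "T" (4x4, takes a point from camera to world coordinates). Camera axes: x right, y down, z forward; pixel columns grow to the right and rows downward; lengths in mm; the calibration is good to about 2 mm. A picture is of the moment at which its call begins. There is no depth.
- bot.close_job(): hands the job in; it is judged then, once.
Trained networks look in a picture, given as the dict that the camera call returned (one of the last four; its "shot" number tells which), for a name from the list of things; names that differ only in an ending like _2 or _b are one class to them, and where a whole thing is asked for, a point or a joint stands for the part that bears it (a point fixed in the world has none). Each returns a list of dicts, best first, with "score" (0 to 1); they miss things now and then, are a little off and sometimes report something else, mostly with a low value. They report only what shows in the picture. A call takes as long as a camera call.
- viewer.recognise(target, picture): "centre" ([column, row] in pixels, amid what is visible of it).
- viewer.cut_out(target, picture): "pixels" (400x640 bool, what is visible of it) and "centre" ([column, row] in pixels, amid what is visible of it).
The state is a dict: "time": time; "joint_positions": joint angles; "dq": joint speeds; "tau": joint torques, N m; "tool_pos": TCP position; "tcp_rot": TCP orientation; "contact_force": force on the tool from outside, world axes, zero at the start; "moment": the same for the moment, N m; "grip_width": finger opening in mm; "finger_force": force on a finger pad.
Only numpy, scipy, OpenCV 4.12 (cv2) and the standard library are available. Lean on these libraries where they do the work, as an engineer would, in place of code of your own. Each camera call takes 0.05 s, during which the arm holds its last target. There are 200 camera calls.

## Task

Two crucible stands are on the bench, each with a hinged flip-over tag. One stand has lost its crucible to the furnace: on that empty stand, turn the tag over its hinge with your fingertips so that it lies on the other side with its triangle face up, and press it down fully flat. Only push the tag, do not take hold of it between the fingers; leave the other stand's tag, the crucible and the other things on the bench as they are, and finish clear of everything.

Things in the scene. Friction and masses are not known exactly. Their poses are not given: they have to be found in the camera images.
- stand_empty: Crucible stand with the EMPTY seat, screwed to the bench. Origin on the bench under the middle of the tag's hinge; x along the hinge towards the seat (roughly away from the robot), y to the side where the tag lies at the start, z up. Foot plate x -55 to 145 mm, 130 mm wide, 8 mm thick. A pillar 36 mm square under the hinge carries a grey backing plate 72 (x) by 124 mm (y), top 78 mm up.
- seat_empty (a point): Centre of the mouth of the empty stand's round recess (40 mm wide, 15 mm deep, nothing in it) in a pale refractory block 72 x 72 mm, top 33 mm above the bench; 105 mm along x from the hinge middle.
- tag_empty_hinge (a point): Middle of the hinge axis of the empty stand's tag, 85 mm above the bench; axes as stand_empty (x along the hinge axis).
- tag_empty_edge (a point): Middle of the bead on the free edge of the empty stand's tag, on the bead's axis, 80 mm from the hinge axis. The tag: white plate 64 mm (along the hinge) x 75 x 4 mm, 45 g, with an aluminium bead 10 mm thick, 64 mm long, which overhangs the backing plate, free below. x along the hinge, y outwards from it, z out of the face with the black ring (36 mm); the other face has a black outline triangle.
- tag_empty (a joint): Angle of the empty stand's tag (rad): 0 = flat on the stand's +y side, ring up; it rises with the angle, 1.57 = upright, 3.14 = flat on the -y side, triangle up (stops at 0 and 3.14). The hinge is stiff (0.045 N m): the tag stays at any angle where it is left, and about 1 N at the edge turns it. Starts up to 0.3 rad off flat.
- stand_full: The other crucible stand, of the same make and size, screwed to the bench, with a crucible in its seat; origin and axes as stand_empty. The stands stand side by side, 0.29 to 0.5 m apart, either one on the left.
- tag_full (a joint): Angle of the other stand's tag (rad), same meaning; near 0 and to stay there.
- crucible_mid (a point): Centre of the white porcelain crucible (loose, 42 mm high, 44 mm wide at the rim, 21 mm above its underside), standing in the recess of the full stand. Bystander.
- wash_bottle_mid (a point): White plastic wash bottle with a bent spout (loose, 70 mm wide, about 205 mm high with the spout), point on its axis 75 mm above the bench. Bystander beyond the stands.
- jar_mid (a point): Amber jar with a black cap (loose, 48 mm wide, 60 mm high), its centre. Bystander between the stands, towards the robot.

How it is judged (in metres and radians):
On the way:
1. the empty stand's tag is turned past upright (value of joint tag_empty above 1.75 rad), for 0.1 s.
At the end, for the whole second after the job is handed in: The empty stand's tag lies flat on the other side, triangle up, within 0.07 rad (4 degrees) of its stop; the other tag is within 0.15 rad of where it lay flat; crucible, wash bottle and jar are upright where they were, within 15 mm (value of joint tag_empty above 3.07 rad and value of joint tag_full below 0.15 rad and distance of each of crucible_mid, wash_bottle_mid, jar_mid from where it was at the start of the episode below 0.015 m and angle between each of crucible_mid, wash_bottle_mid, jar_mid's own z axis and vertical below 0.15 rad); the robot touches nothing.
It fails at once if the other stand's tag is turned (value of joint tag_full above 0.3 rad).
It fails at once if the crucible, the wash bottle or jar is lifted, carried or knocked (distance of any of crucible_mid, wash_bottle_mid, jar_mid from where it was at the start of the episode above 0.03 m or angle between any of crucible_mid, wash_bottle_mid, jar_mid's own z axis and vertical above 0.4 rad).
It fails at once if the tag is taken between the fingers instead of pushed (z of the grasp point in the frame of tag_empty_edge between -0.004 and 0.004 m and y of the grasp point in the frame of tag_empty_edge between -0.07 and 0.009 m and x of the grasp point in the frame of tag_empty_edge between -0.045 and 0.045 m and contact force between the fingers and tag_empty above 0.3 N).
It also fails if it takes over 51 s, if anything falls off the work surface, if the arm or the gripper's body presses on something with over 40 N, if the wrist force passes 120 N, or if a joint passes its speed limit or range.

## Working session

There is one attempt and no reset: what is moved stays moved. The work goes in short steps, Python scripts to look and compute and a shell command to move; the robot and the scene stay as the last step left them, time stands still between calls to the robot, and variables do not carry over. Pictures are saved under pics/ and viewed, at most 10 in all, crops included, and the job is handed in when it is done.

```bash
mkdir -p pics
cat > h.py <<'E'
import numpy as np, cv2
from plant import bot, viewer
def f(p): return 200/np.tan(np.radians(p["fov_y"])/2)
def at_z(p,uv,z):
    d=p["T"][:3,:3]@np.array([(uv[0]-p["cx"])/f(p),(uv[1]-p["cy"])/f(p),1]); o=p["T"][:3,3]
    return o+d*(z-o[2])/d[2]
def proj(p,X):
    c=np.linalg.inv(p["T"])@np.append(X,1); return [p["cx"]+f(p)*c[0]/c[2],p["cy"]+f(p)*c[1]/c[2]]
E
python3 - <<'E'
from h import *
np.set_printoptions(precision=1,suppress=True)
for n in("top","side"):
    p=viewer.capture(n); p["T"]=np.array(p["T"]); cv2.imwrite(f"pics/{n}0.png",p["frame"][:,:,::-1])
    print(n,p["T"],p["fov_y"])
    for t,z in(("stand_empty",40),("seat_empty",33),("tag_empty",85),("tag_empty_edge",85),("tag_empty_hinge",85),("stand_full",40),("tag_full",85),("crucible_mid",39),("wash_bottle_mid",75),("jar_mid",30)):
        for r in viewer.recognise(t,p)[:2]: print(t,round(r["score"],2),np.array(r["centre"]),at_z(p,r["centre"],z))
print(bot.get_obs())
E
```

```text
top [[  0.   -1.    0.2 425.8]
 [ -1.   -0.    0.   31.4]
 [  0.   -0.2  -1.  924.2]
 [  0.    0.    0.    1. ]] 51.941929629277126
stand_empty 0.72 [425.1 210.1] [ 591.3 -211.2   40. ]
seat_empty 0.67 [424.1 213.4] [ 585.2 -210.7   33. ]
seat_empty 0.37 [413.3 221.4] [ 566.7 -186.5   33. ]
tag_empty 0.95 [413.1 223. ] [ 555.1 -173.3   85. ]
tag_empty 0.68 [230.6 208.7] [574.5 205.1  85. ]
tag_empty_edge 0.81 [413.3 218. ] [ 565.6 -173.9   85. ]
tag_empty_hinge 0.98 [424.8 210. ] [ 583.1 -198.2   85. ]
tag_empty_hinge 0.67 [208.2 221.3] [546.9 249.3  85. ]
stand_full 0.57 [230.4 208.6] [582.7 214.8  40. ]
tag_full 0.84 [211.8 219.7] [550.4 242.2  85. ]
crucible_mid 0.64 [224.6 172.2] [664.9 233.6  39. ]
crucible_mid 0.3 [329.3 283.9] [427.5  -4.6  39. ]
wash_bottle_mid 0.75 [320.2 116.3] [788.7  24.   75. ]
wash_bottle_mid 0.22 [422.9 212.3] [ 580.  -196.8   75. ]
jar_mid 0.95 [325.3 282.3] [430.6   3.7  30. ]
jar_mid 0.17 [424.6 210.5] [ 592.3 -212.8   30. ]
side [[   1.    -0.2    0.2  464.3]
 [  -0.2   -0.7    0.7 -575.3]
 [  -0.    -0.7   -0.7  763.8]
 [   0.     0.     0.     1.
[... 348 characters left out ...]
stand_full 0.72 [272.8 144.8] [554.9 307.2  40. ]
stand_full 0.59 [287.9 171.3] [573.4 203.7  40. ]
tag_full 0.76 [271.9 144.4] [547.5 254.2  85. ]
crucible_mid 0.15 [271.7 146.3] [551.4 303.3  39. ]
wash_bottle_mid 0.97 [401.7 199. ] [784.   27.1  75. ]
jar_mid 0.55 [237.5 254.7] [431.3  -3.4  30. ]
{'time': 1.1, 'joint_positions': array([-1.3,  0.3,  1.5,  0. ,  1.3, -0.1]), 'dq': array([ 0.,  0., -0., -0., -0.,  0.]), 'tau': array([  0. , -43.1, -24.4,   0.1,   0. ,   0. ]), 'tool_pos': array([ 235.9, -469.1,  226.7]), 'tcp_rot': array([ 3.1, -0. ,  0.5]), 'contact_force': array([-0.5,  0.5, -0.3]), 'moment': array([-0. ,  0.1, -0. ]), 'finger_force': 0.0, 'grip_width': 92.06690188644951}
```

View pics/top0.png

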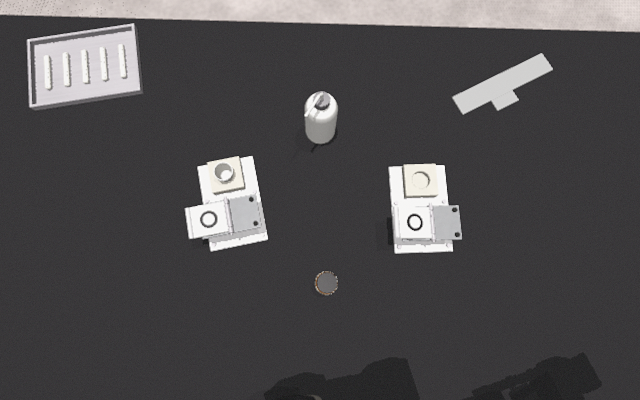

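View pics/side0.png

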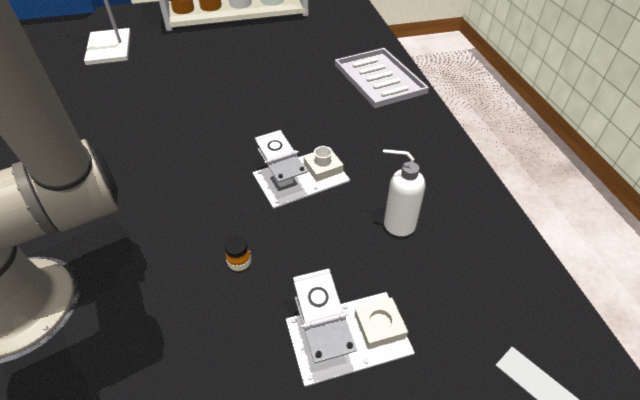

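The empty stand is on the right: seat (421,180), tag ring (414,223), grey backing plate out to (461,222). The crucible is in the left stand at (224,172), the jar at (326,283) and the bottle at (320,120). Next I'll look at enlarged crops of the empty stand.

Run:
```python
import cv2,numpy as np
a=cv2.imread("pics/top0.png")[155:260,380:470]; b=cv2.imread("pics/side0.png")[260:385,280:420]
a=cv2.resize(a,None,fx=4,fy=4,interpolation=cv2.INTER_CUBIC); b=cv2.resize(b,(430,384),interpolation=cv2.INTER_CUBIC)
o=np.zeros((420,800,3),np.uint8); o[:,:360]=a; o[:384,365:795]=b; cv2.imwrite("pics/crop.png",o)
```

```text
(no output)
```

View pics/crop.png

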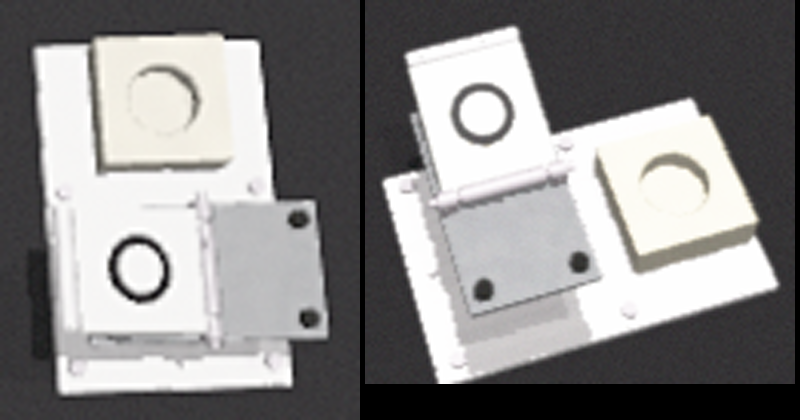

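The crops show foot-plate corners, backing-plate corners, the seat mouth and the bead edge clearly. I'll fit the stand pose and tag angle to those points from both views.

Run:
```python
from h import *
from scipy.optimize import least_squares
np.set_printoptions(precision=2,suppress=True)
T=viewer.capture("top");S=viewer.capture("side")
t=lambda a,b:(380+a/4,155+b/4)
s=lambda a,b:(280+(a-365)/3.07,260+b/3.07)
obs=[(T,t(33,45),(145,65,8)),(T,t(258,41),(145,-65,8)),(T,t(292,387),(-55,-65,8)),(T,t(60,393),(-55,65,8)),
(T,t(315,201),(36,-62,78)),(T,t(327,339),(-36,-62,78)),(T,t(164,101),(105,0,33)),
(S,s(600,277),(36,-62,78)),(S,s(472,315),(-36,-62,78)),(S,s(695,98),(145,65,8)),(S,s(778,287),(145,-65,8)),(S,s(385,180),(-55,65,8)),(S,s(673,187),(105,0,33))]
def W(q,X):
    c,s_=np.cos(q[2]),np.sin(q[2]); return np.array([q[0]+c*X[0]-s_*X[1],q[1]+s_*X[0]+c*X[1],X[2]])
def res(q):
    r=[np.subtract(proj(p,W(q,X)),uv) for p,uv,X in obs]
    a=q[3]; b=W(q,(0,80*np.cos(a),85+80*np.sin(a)))
    r+=[np.subtract(proj(S,b),s(466,46)),np.subtract(proj(T,b),t(62,265))]
    return np.ravel(r)
o=least_squares(res,[550,-205,0.05,0.1],x_scale=[100,100,1,1],loss="soft_l1")
print(o.x,o.cost); print(res(o.x).reshape(-1,2))
```

```text
[ 558.12 -212.5     0.05    0.23] 8.366574022878634
[[ 1.55 -0.64]
 [ 1.15 -0.56]
 [ 0.25 -0.54]
 [-0.12 -0.97]
 [ 0.45 -0.15]
 [ 0.63 -0.42]
 [ 0.8  -1.11]
 [ 0.24 -0.25]
 [-1.75 -0.64]
 [-1.03 -0.33]
 [-0.34 -0.15]
 [-1.23 -1.46]
 [ 0.21 -1.4 ]
 [-1.41  0.41]
 [ 0.68  0.19]]
```

```bash
cat >> h.py <<'E'
from scipy.spatial.transform import Rotation as Ro
O=np.array([558,-212.5]); YAW=.05
def to(x,y,z,tilt):
    """stand-frame TCP target; tilt deg: fingers lean towards -y for positive"""
    s=bot.get_obs(); c,n=np.cos(YAW),np.sin(YAW)
    P=np.array([O[0]+c*x-n*y,O[1]+n*x+c*y,z])
    R=Ro.from_euler("z",YAW)*Ro.from_euler("x",-tilt,degrees=True)*Ro.from_matrix(np.array([[0,1,0],[1,0,0],[0,0,-1.]]))
    R0=Ro.from_euler("xyz",s["tcp_rot"])
    d=R0.inv().apply(P-s["tool_pos"])/100; r=(R0.inv()*R).as_rotvec()/np.pi
    print("row",np.round(d,3),np.round(r,3))
def where():
    s=bot.get_obs(); c,n=np.cos(YAW),np.sin(YAW); e=s["tool_pos"][:2]-O
    print("t",s["time"],"local",np.round([c*e[0]+n*e[1],-n*e[0]+c*e[1],s["tool_pos"][2]],1),"F",np.round(s["contact_force"],1),"q",np.round(s["joint_positions"],2),"z",np.round(Ro.from_euler("xyz",s["tcp_rot"]).as_matrix()[:,2],2))
E
python3 -m handwheel '0.3 -0.15 0 0 0 0 -1;0.6 -0.3 0 0 0 0 -1;0.92 -0.42 0 0 0 0 -1;0.92 -0.42 0 0 0 0 -1'
python3 -m handwheel '0.4 -0.2 0 0 0 0 -1;0.92 -0.42 0 0 0 0 -1;0.92 -0.42 0 0 0 0 -1'
python3 -m handwheel '0.4 -0.2 0 0 0 0 -1;0.92 -0.42 0 0 0 0 -1;0.92 -0.42 0 0 0 0 -1'
python3 -m handwheel '0.4 -0.2 0 0 0 0 -1;0.92 -0.42 0 0 0 0 -1;0.92 -0.42 0 0 0 0 -1'
python3 -m handwheel '0.4 -0.2 0 0 0 0 -1;0.92 -0.42 0 0 0 0 -1;0.92 -0.42 0 0 0 0 -1'
python3 -c "
from h import *
where();to(0,130,200,0);to(0,130,200,45)"
```

```text
time: 1.53
tool_pos: [301.9, -386.3, 226.9]
tcp_rot: [-3.141, -0.002, 0.469]
contact_force: [-0.1, 0.1, -0.3]
grip_width: 69.7
finger_force: 0.0
time: 1.78
tool_pos: [364.1, -308.8, 226.9]
tcp_rot: [-3.141, -0.001, 0.467]
contact_force: [0.3, 0.5, -0.3]
grip_width: 50.2
finger_force: 0.0
time: 2.03
tool_pos: [427.8, -229.7, 226.9]
tcp_rot: [-3.142, -0.001, 0.468]
contact_force: [-0.7, -0.7, 0.6]
grip_width: 29.5
finger_force: 0.0
time: 2.28
tool_pos: [491.3, -150.8, 226.9]
tcp_rot: [3.142, -0.002, 0.468]
contact_force: [0.1, 0.4, 0.0]
grip_width: 9.8
finger_force: 0.0
time: 2.53
tool_pos: [554.8, -71.7, 226.7]
tcp_rot: [-3.141, -0.002, 0.468]
contact_force: [-0.9, 0.3, -0.5]
grip_width: 0.3
finger_force: 0.0
t 2.5333 local [  3.8 140.8 226.7] F [-0.9  0.3 -0.5] q [-0.27  0.4   1.43  0.    1.31  0.84] z [ 0.  0. -1.]
row [-0.079  0.083  0.267] [ 0.    -0.001 -0.367]
row [-0.079  0.083  0.267] [-0.143 -0.222 -0.347]
```

```bash
python3 -m handwheel '0 0 0 -0.143 -0.222 -0.347 -1;0 0 0 -0.143 -0.222 -0.347 -1;0 0 0 -0.143 -0.222 -0.347 -1;0 0 0 -0.143 -0.222 -0.347 -1;0 0 0 -0.143 -0.222 -0.347 -1;0 0 0 -0.143 -0.222 -0.347 -1;0 0 0 -0.143 -0.222 -0.347 -1;0 0 0 -0.143 -0.222 -0.347 -1' >/dev/null
python3 -c "
from h import *
where();to(0,140,180,45)"
```

```text
t 3.2 local [  2.  137.5 226.8] F [ 0.5 -0.1 -0.6] q [ 0.04  0.49  1.44 -0.6   1.36  0.5 ] z [-0.07 -0.55 -0.83]
row [ 0.272 -0.068  0.377] [-0.039 -0.058 -0.092]
```

```bash
python3 -m handwheel '0.1 0 0.1 -0.039 -0.058 -0.092 -1;0.2 -0.05 0.2 -0.039 -0.058 -0.092 -1;0.27 -0.07 0.37 -0.039 -0.058 -0.092 -1;0.27 -0.07 0.37 -0.039 -0.058 -0.092 -1;0.27 -0.07 0.37 -0.039 -0.058 -0.092 -1' >/dev/null
python3 -c "
from h import *
where();to(0,120,75,45);to(0,78,78,45)
for n in('wrist','side'):
  p=viewer.capture(n);cv2.imwrite('pics/'+n+'1.png',p['frame'][:,:,::-1])"
```

```text
t 3.6167 local [ -1.2 140.9 179.8] F [-0.2  0.5  0.9] q [ 0.14  0.55  1.6  -0.84  1.23  0.49] z [ 0.03 -0.7  -0.71]
row [0.589 0.013 0.892] [-0.002 -0.002 -0.002]
row [0.269 0.017 1.166] [-0.002 -0.002 -0.002]
```

View pics/side1.png

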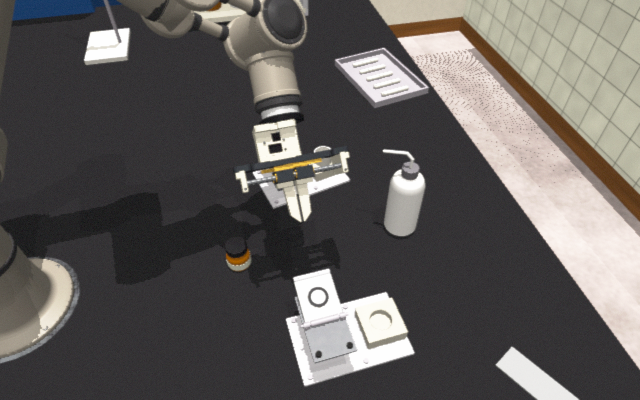

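View pics/wrist1.png

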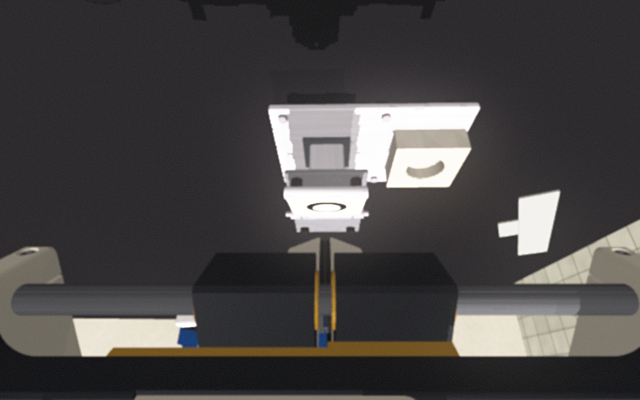

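Side view: shut fingers tip at (302,218), well above and outside the tag (bead at about (313,273)). Wrist view: the bead runs along row ~190 between columns 286 and 368, centred on the fingers. I'll check it against the fit.

```bash
python3 - <<'E'
from h import *
p=viewer.capture("wrist"); c,n=np.cos(YAW),np.sin(YAW)
def W(x,y,z): return [O[0]+c*x-n*y,O[1]+n*x+c*y,z]
for a in(.1,.2,.3): print(a,[np.round(proj(p,W(x,80*np.cos(a),85+80*np.sin(a)))) for x in(-32,32)])
print([np.round(proj(p,W(145,s,8))) for s in(65,-65)],np.round(proj(p,W(105,0,33))))
where(); to(0,125,72,45)
E
python3 -m handwheel '0.2 0 0.3 0 0 0 -1;0.4 0 0.6 0 0 0 -1;0.6 0 0.88 0 0 0 -1;0.6 0 0.88 0 0 0 -1' | grep tool
python3 -c "
from h import *
where();to(0,78,78,45);to(0,70,90,45)"
```

```text
0.1 [array([283., 176.]), array([364., 176.])]
0.2 [array([283., 186.]), array([365., 185.])]
0.3 [array([283., 196.]), array([365., 195.])]
[array([477., 107.]), array([438., 180.])] [422. 168.]
t 3.7667 local [  0.6 140.  182.3] F [1.5 0.2 0.3] q [ 0.14  0.55  1.6  -0.84  1.23  0.49] z [ 0.03 -0.7  -0.71]
row [ 0.668 -0.012  0.89 ] [-0.001 -0.002 -0.004]
tool_pos: [549.1, -92.9, 71.4]
t 4.1 local [ -2.9 119.9  71.4] F [-0.8  0.3 -0.2] q [ 0.1   0.71  1.69 -0.94  1.06  0.67] z [ 0.02 -0.7  -0.71]
row [-0.344  0.033  0.247] [-0.003 -0.002 -0.001]
row [-0.486  0.034  0.218] [-0.003 -0.002 -0.001]
```

```bash
cat >> h.py <<'E'
def arc(a,th):
    t=np.radians(th); B=np.array([80*np.cos(a),85+80*np.sin(a)])
    q=B-14.5*np.array([-np.cos(t),np.sin(t)])-18*np.array([np.sin(t),np.cos(t)])
    print("a",a,th,np.round(q,0),end=" "); to(0,q[0],q[1],th)
E
python3 -m handwheel '-0.15 0.03 0.12 0 0 0 -1;-0.3 0.03 0.25 0 0 0 -1;-0.36 0.03 0.25 0 0 0 -1;-0.36 0.03 0.25 0 0 0 -1'
python3 -c "
from h import *
where()
for a,t in((.3,45),(.45,45),(.6,42),(.8,37),(1,32),(1.2,26),(1.4,20)): arc(a,t)"
```

```text
time: 4.43
tool_pos: [557.5, -135.7, 86.5]
tcp_rot: [3.132, 0.781, 1.604]
contact_force: [-0.3, 0.9, 0.4]
grip_width: 0.1
finger_force: 0.0
t 4.4333 local [ 3.3 76.7 86.5] F [-0.3  0.9  0.4] q [ 0.02  0.68  1.69 -0.97  1.02  0.63] z [ 0.03 -0.7  -0.71]
a 0.3 45 [74. 86.] row [-0.014 -0.033  0.026] [-0.001 -0.001 -0.004]
a 0.45 45 [70. 97.] row [-0.124 -0.032 -0.022] [-0.001 -0.001 -0.004]
a 0.6 42 [ 65. 107.] row [-0.23  -0.031 -0.062] [-0.     0.015 -0.004]
a 0.8 37 [ 56. 119.] row [-0.375 -0.029 -0.09 ] [-0.     0.043 -0.004]
a 1 32 [ 46. 129.] row [-0.52  -0.027 -0.087] [-0.     0.071 -0.004]
a 1.2 26 [ 34. 137.] row [-0.659 -0.025 -0.058] [ 0.     0.104 -0.004]
a 1.4 20 [ 21. 142.] row [-0.786 -0.024 -0.001] [ 0.     0.138 -0.004]
```

```bash
python3 -m handwheel '-0.06 -0.02 0 0 0 0 -1;-0.12 -0.03 -0.02 0 0 0 -1;-0.18 -0.03 -0.04 0 0.007 0 -1;-0.23 -0.03 -0.06 0 0.015 0 -1;-0.3 -0.03 -0.08 0 0.03 0 -1;-0.38 -0.03 -0.09 0 0.043 0 -1;-0.52 -0.03 -0.09 0 0.071 0 -1;-0.52 -0.03 -0.09 0 0.071 0 -1'
python3 -c "
from h import *
where()
for a,t in((1.2,26),(1.4,20),(1.6,13),(1.8,6),(2,0),(2.15,-5),(2.3,-10)): arc(a,t)
p=viewer.capture('side');cv2.imwrite('pics/side2.png',p['frame'][:,:,::-1])"
```

```text
time: 5.1
tool_pos: [556.3, -167.1, 130.8]
tcp_rot: [3.131, 0.556, 1.608]
contact_force: [1.8, -0.2, 1.0]
grip_width: 0.2
finger_force: 0.1
t 5.1 local [  0.6  45.5 130.8] F [ 1.8 -0.2  1. ] q [-0.14  0.54  1.65 -0.69  0.96  0.23] z [ 0.03 -0.53 -0.85]
a 1.2 26 [ 34. 137.] row [-0.129 -0.004  0.007] [ 0.001  0.033 -0.003]
a 1.4 20 [ 21. 142.] row [-0.266 -0.003  0.034] [ 0.002  0.066 -0.003]
a 1.6 13 [  8. 144.] row [-0.391 -0.002  0.086] [ 0.002  0.105 -0.003]
a 1.8 6 [ -6. 143.] row [-0.501 -0.001  0.162] [ 0.002  0.144 -0.003]
a 2 0 [-19. 140.] row [-0.593 -0.     0.263] [ 0.002  0.177 -0.003]
a 2.15 -5 [-28. 135.] row [-0.646 -0.     0.349] [ 0.002  0.205 -0.003]
a 2.3 -10 [-36. 129.] row [-0.684 -0.     0.441] [ 0.002  0.233 -0.003]
```

View pics/side2.png

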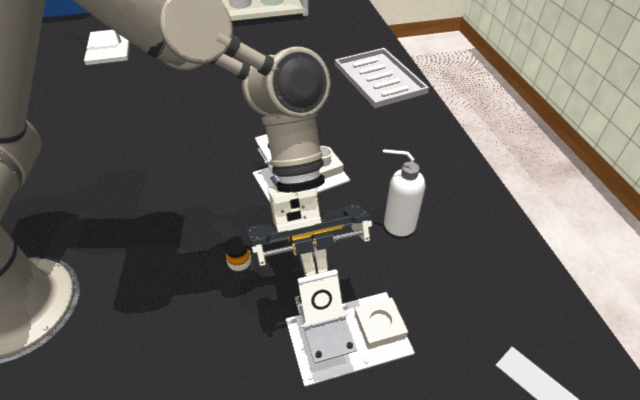

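The tag is half raised, with its bead at (320,277) against the fingers. The jar (237,255) and the bottle haven't been touched, so I'll continue the arc.

```bash
python3 -m handwheel '-0.13 0 0 0 0.033 0 -1;-0.27 0 0.03 0 0.066 0 -1;-0.39 0 0.09 0 0.105 0 -1;-0.5 0 0.16 0 0.144 0 -1;-0.59 0 0.26 0 0.177 0 -1;-0.65 0 0.35 0 0.205 0 -1;-0.7 0 0.42 0 0.233 0 -1;-0.72 0 0.42 0 0.233 0 -1'
python3 -c "
from h import *
where()
to(0,10,190,0);to(0,-30,190,0)
p=viewer.capture('side');cv2.imwrite('pics/side3.png',p['frame'][:,:,::-1])"
```

```text
time: 5.82
tool_pos: [556.4, -250.6, 126.2]
tcp_rot: [-3.138, -0.178, 1.609]
contact_force: [-0.5, -0.3, -0.5]
grip_width: 0.7
finger_force: 0.0
t 5.8167 local [ -3.5 -38.  126.2] F [-0.5 -0.3 -0.5] q [-0.62  0.64  1.33  0.14  1.29 -0.71] z [-0.01  0.18 -0.98]
row [ 0.586  0.027 -0.543] [-0.001 -0.057 -0.004]
row [ 0.192  0.032 -0.614] [-0.001 -0.057 -0.004]
```

View pics/side3.png

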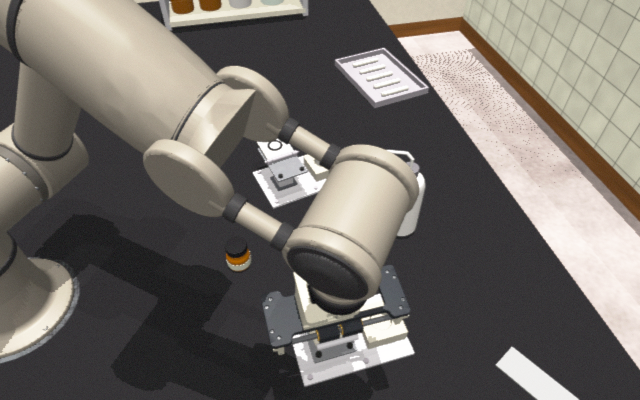

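```bash
python3 -c "
from h import *
to(0,-50,108,0);to(0,-62,98,0);to(0,-62,90,0)"
```

```text
row [-0.16   0.032  0.164] [-0.001 -0.056 -0.003]
row [-0.295  0.033  0.241] [-0.001 -0.056 -0.003]
row [-0.309  0.034  0.32 ] [-0.001 -0.056 -0.003]
```

```bash
python3 -m handwheel '-0.08 0.02 0.08 0 -0.02 0 -1;-0.16 0.03 0.16 0 -0.04 0 -1;-0.23 0.03 0.2 0 -0.056 0 -1;-0.3 0.03 0.24 0 -0.056 0 -1;-0.3 0.03 0.24 0 -0.056 0 -1'
python3 -m handwheel '0 0 0.04 0 0 0 -1;0 0 0.08 0 0 0 -1;0 0 0.08 0 0 0 -1'
python3 -c "
from h import *
where()"
```

```text
time: 6.28
tool_pos: [562.1, -271.6, 99.2]
tcp_rot: [3.142, 0.001, 1.617]
contact_force: [-0.5, 0.4, -0.6]
grip_width: 0.5
finger_force: 0.0
time: 6.53
tool_pos: [561.9, -273.3, 91.2]
tcp_rot: [3.14, 0.001, 1.614]
contact_force: [0.1, 0.4, -0.8]
grip_width: 0.3
finger_force: 0.0
t 6.5333 local [  0.9 -60.9  91.2] F [ 0.1  0.4 -0.8] q [-0.58  0.65  1.41  0.    1.09 -0.62] z [ 0. -0. -1.]
```

```bash
python3 -m handwheel '0 0 0.02 0 0 0 -1;0 0 0.03 0 0 0 -1;0 0 0.03 0 0 0 -1' | egrep 'tool_pos|contact'
python3 -m handwheel '0 0 0.01 0 0 0 -1;0 0 0.02 0 0 0 -1;0 0 0.02 0 0 0 -1' | egrep 'tool_pos|contact'
```

```text
tool_pos: [562.1, -273.7, 88.8]
contact_force: [0.7, -0.2, 0.6]
tool_pos: [562.3, -273.7, 87.3]
contact_force: [-0.3, -1.0, 1.6]
```

```bash
python3 -m handwheel '0 0 0.01 0 0 0 -1;0 0 0.02 0 0 0 -1;0 0 0.02 0 0 0 -1' | egrep 'tool_pos|contact'
python3 -m handwheel '0 0 0.01 0 0 0 -1;0 0 0.01 0 0 0 -1' | egrep 'tool_pos|contact'
```

```text
tool_pos: [562.4, -273.8, 87.0]
contact_force: [-4.3, 1.7, 13.0]
tool_pos: [562.5, -273.8, 86.8]
contact_force: [-5.3, 3.1, 18.0]
```

Firm contact at z = 87 mm, which is where the top of the tag should be when it lies flat. I'll retreat upward and to the side, then look.

```bash
python3 -m handwheel '0 0 -0.1 0 0 0 -1;0 0 -0.4 0 0 0 -1;0 0 -0.8 0 0 0 -1;0 0 -1 0 0 0 -1;0 0 -1 0 0 0 -1' | egrep 'tool_pos|contact'
python3 -m handwheel '-0.4 -0.4 0 0 0 0 -1;-0.8 -0.8 -0.2 0 0 0 -1;-1 -1 -0.3 0 0 0 -1;-1 -1 -0.3 0 0 0 -1' | egrep tool_pos
python3 -m handwheel '-0.4 -0.4 0 0 0 0 -1;-0.8 -0.8 0 0 0 0 -1;-1 -1 0 0 0 0 -1;-1 -1 0 0 0 0 -1;-1 -1 0 0 0 0 -1' | egrep 'tool_pos|contact'
python3 - <<'E'
from h import *
where(); p=viewer.capture("top");s=viewer.capture("side")
a=cv2.resize(p["frame"][155:260,380:470],(330,385),interpolation=2);b=cv2.resize(s["frame"],(470,294))
o=np.zeros((385,800,3),np.uint8);o[:,:330]=a;o[:294,330:]=b;cv2.imwrite("pics/end.png",o[:,:,::-1])
E
```

```text
tool_pos: [564.3, -274.7, 189.9]
contact_force: [-0.0, 0.3, 0.5]
tool_pos: [463.7, -380.3, 214.3]
tool_pos: [367.5, -484.6, 212.7]
contact_force: [0.6, 0.7, -0.7]
t 8.6167 local [-203.8 -262.2  212.7] F [ 0.6  0.7 -0.7] q [-1.05  0.51  1.3   0.    1.33 -1.09] z [ 0. -0. -1.]
```

View pics/end.png

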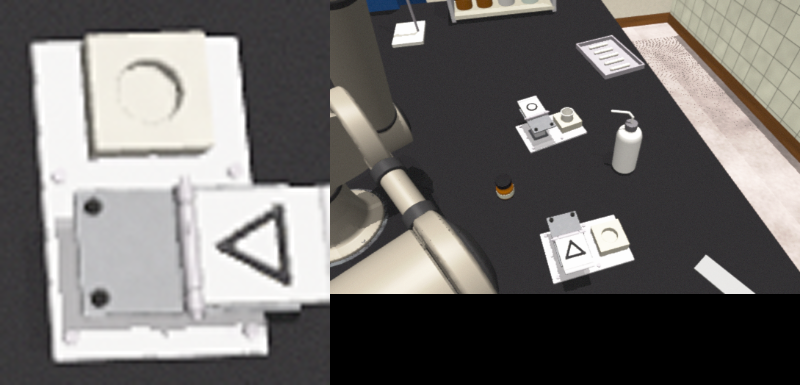

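The tag lies on the other side with its triangle up (about (258,243) in the crop). The other tag, crucible, bottle and jar look unchanged, and the arm is clear.

```bash
python3 -c "
from plant import bot
print(bot.close_job())"
```

```text
the job is handed in; nothing more can be done
None
```

The empty stand's tag is turned over with its triangle face up and pressed flat by pushing only. The other tag, crucible, wash bottle and jar look untouched in the last picture, the arm finished clear, and the job is handed in; no verdict was shown.

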